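# Feel the carriage-to-stop gap with a feeler blade

### The job

Lift the loose dust hood off the gap between the slide's carriage and its stop and set it down upright on the rubber mat. Then take the feeler by its handle out of its stand and slide its blade straight down between the carriage plate and the stop plate, within their width, until it drags snugly between them with its tip about 20 mm below the plates' tops. Finish while still holding the feeler still and upright at that depth, and leave the loose bystanders where they are.

Things in the scene. Friction and masses are not known exactly. Their poses are not given: they have to be found in the camera images.
- slide: Fixed linear slide, aluminium base 60 x 135 x 10 mm on the desk. Origin on the desk under the stop plate's face; x across, y along the travel from carriage to stop, z up. Fixed stop plate at y 0 to 14 mm; carriage plate faces it at y -1.5 mm at rest. Both steel, 34 mm wide (x), tops at z 60 mm; the top 8 mm flare to a V 10.5 mm wide. The gap is open down to z 16 mm
- gap_mouth (a point): Middle of the gap at the level of the plates' tops (z 60 mm above the desk), axes as the slide; hidden under the hood at first
- carriage (a joint): How far the carriage is pushed back from rest, m: 0 at rest (gap 1.5 mm), up to 0.012. A spring presses it towards the stop with about 5 N (0.25 N more per mm), so the entering blade itself opens the gap from 1.5 to 3 mm, which takes some 5 to 15 N of downward push
- carriage_plate (a point): Middle of the carriage plate's face that looks at the stop, 40 mm above the desk, axes as the slide; the carriage is the steel block on the slide's -y half
- stop_plate (a point): Middle of the stop plate's face that looks at the carriage, 40 mm above the desk, axes as the slide; the stop is fixed
- hood_knob (a point): Loose grey dust hood (about 80 g): box open below, 44 x 40 mm (x, y), 22 mm high, 3 mm walls; on top an aluminium bar knob 30 mm long (x), 14 mm thick (y), 28 mm high. This point is the knob's centre, 36 mm above the hood's rim, 14 mm above its roof. The roof rests on the plates' tops, the skirt reaches 19 mm down round them: lift straight up 25 mm or more
- mat (a point): Centre of the top of the fixed black rubber mat, 120 x 120 x 3 mm, sides along its axes; the hood is to stand on it
- feeler_handle (a point): Feeler (about 80 g): black handle 34 (x) by 14 (y) by 44 mm high, this point at its centre; below it a springy steel blade 20 mm wide (x), 3 mm thick (y), 45 mm long, round-ended, tip 67 mm below this point. At first it hangs upright in the stand, the handle resting on the stand's top. The blade can flex in y at its root by a few mm at the tip (about 1 N per mm)
- blade_tip (a point): Middle of the feeler blade's lower end
- stand: Fixed aluminium block 56 x 44 x 55 mm high with an upright slot for the blade, on the desk to the left or right of the slide (the mat is on the other side). Origin under its centre; x along the slot
- resistor_center (a point): Bystander: loose grey ceramic resistor tube 98 mm long on two steel feet, 32 mm high; centre, half-way up
- rack_handle_center (a point): Bystander: loose aluminium rack handle, a U of 12 mm bar about 112 x 42 mm lying flat; its middle
- wrench_grip (a point): Bystander: loose steel wrench 140 mm long, lying flat; its handle
- jar_center (a point): Bystander: loose closed jar 44 mm across, 50 mm high; half-way up
Mind the look-alikes: they are no part of the job. Leave any brown, orange or pink look-alike of the slide alone.

How it is judged:
On the way, in this order (a step that is already met when the one before it is completed fails the run):
1. the hood stands upright on the mat, let go (z of hood_knob in the frame of mat between 0.032 and 0.039 m and x of hood_knob in the frame of mat between -0.06 and 0.06 m and y of hood_knob in the frame of mat between -0.06 and 0.06 m and angle between hood_knob's own z axis and vertical below 0.15 rad and contact force between hood and the arm below 0.1 N), for 0.2 s.
2. the feeler is drawn up out of its stand, held (height (world z) of blade_tip above 0.06 m and contact force between feeler and the fingers above 2 N), for 0.1 s.
At the end, for the whole second after the job is handed in: Hood upright on the mat (centre over it, tilt under 0.15 rad); blade tip 14 to 27 mm below the plates' tops, within 8 mm of mid-width, pinched by both plates (over 1 N each, carriage back over 0.8 mm); feeler gripped, upright within 0.15 rad, still (under 10 mm/s) (z of hood_knob in the frame of mat between 0.032 and 0.039 m and x of hood_knob in the frame of mat between -0.06 and 0.06 m and y of hood_knob in the frame of mat between -0.06 and 0.06 m and angle between each of hood_knob, feeler_handle's own z axis and vertical below 0.15 rad and z of blade_tip in the frame of gap_mouth between -0.027 and -0.014 m and x of blade_tip in the frame of gap_mouth between -0.008 and 0.008 m and y of blade_tip in the frame of gap_mouth between -0.006 and 0.004 m and contact force between blade and carriage above 1 N and contact force between blade and stop above 1 N and value of joint carriage above 0.0008 m and contact force between feeler and the fingers above 2 N and linear speed of feeler below 0.01 m/s); the arm keeps its last pose, push and grip.
It fails at once if a loose bystander is shifted by more than 30 mm (distance of any of resistor_center, rack_handle_center, wrench_grip, jar_center from where it was at the start of the episode above 0.03 m).
It also fails if it takes over 54 s, if anything falls off the work surface, if the arm or the gripper's body presses on something with over 40 N, if the wrist force passes 120 N, or if a joint passes its speed limit or range.

### The arm

A 6-joint arm with a two-finger parallel gripper is mounted at the origin on the work surface. World frame = base frame: x ahead of the robot, y to its left, z up, the work surface at z = 0. Lengths are in m, angles in rad, forces in N, time in s.
With the tool pointing down it reaches from about 0.375 to 0.9 m from the base axis. Payload 3.1 kg.
Tool frame: the origin (TCP) lies at the very end of the fingers, on their centre line; the grasp point (between the pads) lies 19 mm behind it (manip.pinch_z is the distance from the TCP to the grasp point, in m); z points along the fingers, y is the direction in which the jaws open and shut (so a half turn about z gives the same grasp; the last joint's range is limited). The gripper opens to 85 mm and grips with 20 to 120 N. Pads are 22 mm wide; open, the fingers measure 114 mm over their backs; the gripper's body (76 mm by 85 mm) begins 54 mm behind the grasp point. The pads swing forward as they close: fully open they stand 13 mm farther back than shut.
Start: joints at [1.151, 0.527, 1.433, -0, 1.181, -0.178], TCP at [0.15, 0.607, 0.231] pointing down, gripper open.
Joint ranges: [-3.08, 3.08], [-0.75, 2.2], [0.22, 2.44], [-1.43, 4.57], [0, 2.65], [-2.85, 2.85]. Speed limits (rad/s): [2.79, 2.79, 3.14, 3.14, 3.14, 3.14].

### API

Orientations are given as a unit quaternion [x, y, z, w].
In Python, from station import manip gives the robot as it stands.
- The arm moves only by the tool drive_tool, never from a script. Its argument "increments" is a list of rows, each a list of 7 numbers: the closure in counts, from 0 (fully open) to 255 (shut), then the shift along the tool's x, y, z in cm, then the turn, a rotation vector about the tool's x, y, z in rad. A call has 1 to 20 rows; each row is the pose to reach, as a shift and turn from the pose commanded when the call began, along the tool's axes at that moment; what a row does not reach only later rows make up. A row lasts 1/10 s, in which the tool goes at most 50 mm and 8.59 degrees, less where a joint would pass 70% of its speed; a pose out of reach is approached as far as the arm can. A call with a gripper value outside its range is refused whole. The fingers move at their own pace and stop on an object; "force" is the grip in N (left out, the last holds). Time passes only in rows, so rows that repeat a pose let the fingers close. It gives the time, the measured TCP pose, the force and the opening at its end, in the units of the state.
- manip.sense(): the state, without advancing time (a new reading comes with each control period).
- manip.snapshot(name): name is "scene" or "side" or "wrist"; returns the picture (420x560x3 uint8, red, green, blue); there is no depth.
- manip.camera_model(name): a dict with "mtx" (3x3 intrinsics, pixels), "cam_to_world" (4x4, takes a point from camera to world coordinates). Camera axes: x right, y down, z forward; pixel columns grow to the right and rows downward; lengths in m; the calibration is good to about 2 mm. A picture is of the moment at which its call begins: read the wrist's pose just before it. camera_model takes no time and is no camera call; for the wrist camera it gives the pose at the moment of the call.
- manip.sign_off(): hands the job in, once; it reports no verdict.
The state is a dict: "t": time; "q": joint angles; "qd": joint speeds; "tau": joint torques, N m; "tcp_pos": TCP position; "tool_rot": TCP orientation; "force": force on the tool from outside, world axes, zero at the start; "ft_torque": the same for the moment, N m; "finger_gap": opening from 0.0 (shut) to 1.0 (fully open).
Only numpy, scipy, OpenCV 4.12 (cv2) and the standard library are available. Lean on these libraries where they do the work, as an engineer would, in place of code of your own. Each camera call takes 0.05 s, during which the arm holds its last target. There are 200 camera calls.

## Working session

There is one attempt and no reset: what is moved stays moved. The work goes in short steps, Python scripts to look and compute and a tool call to move; the robot and the scene stay as the last step left them, time stands still between calls to the robot, and variables do not carry over. Pictures are saved under pics/ and viewed, about 8 in all and at most 12, crops included, and the job is handed in when it is done.

Besides the shell and the picture viewer there is one more tool, called after "Request:" by a JSON object that holds its "op" and its "data", one argument or row to a line. drive_tool: Moves the arm, as the interface text tells. Its arguments: {"type":"object","properties":{"increments":{"type":"array","items":{"type":"array","items":{"type":"number"}}},"force":{"type":"number"}},"required":["increments"]}

```bash
mkdir -p pics; ls; python3 - <<'E'
from station import manip
import cv2,numpy as np
s=manip.sense();print(s)
for n in("scene","side","wrist"):
    m=manip.camera_model(n);print(n,np.round(m["mtx"],1).tolist(),np.round(m["cam_to_world"],4).tolist())
    cv2.imwrite(f"pics/{n}0.png",manip.snapshot(n)[:,:,::-1])
E
```

```text
pics
{'t': 0.0, 'q': array([ 1.15047181e+00,  5.28451890e-01,  1.43391615e+00,  1.65216335e-06,
        1.18139916e+00, -1.78459517e-01]), 'qd': array([-0.00085135, -0.00160152, -0.00091269,  0.00056358, -0.00078276,
       -0.00163195]), 'tau': array([ 1.20518903e-04, -4.42349768e+01, -1.78026527e+01, -2.39898418e-04,
        8.47144373e-03, -7.70232901e-06]), 'tcp_pos': array([0.14934279, 0.60615083, 0.23033799]), 'tool_rot': array([ 1.20638192e-01,  9.92695948e-01, -1.03868342e-03, -3.21410097e-04]), 'force': array([-0.18847183,  1.14278067,  0.68274208]), 'ft_torque': array([ 0.04250499, -0.0312188 , -0.0142042 ]), 'finger_gap': 0.999296297122108}
scene [[464.8, 0.0, 287.4], [0.0, 464.8, 210.0], [0.0, 0.0, 1.0]] [[-0.7208, 0.3888, -0.5738, 1.1494], [0.6931, 0.4101, -0.5928, 0.693], [0.0049, -0.825, -0.5651, 0.6914], [0.0, 0.0, 0.0, 1.0]]
side [[546.1, 0.0, 282.3], [0.0, 546.1, 205.7], [0.0, 0.0, 1.0]] [[0.9138, -0.2444, 0.3245, 0.0317], [-0.406, -0.5776, 0.7082, -1.0393], [0.0143, -0.7789, -0.627, 1.0143], [0.0, 0.0, 0.0, 1.0]]
wrist [[297.6, 0.0, 282.4], [0.0, 297.6, 205.9], [0.0, 0.0, 1.0]] [[0.2389, 0.9266, 0.2905, 0.0733], [0.971, -0.2278, -0.0719, 0.6246], [-0.0004, 0.2993, -0.9542, 0.3728], [0.0, 0.0, 0.0, 1.0]]
```

View pics/scene0.png

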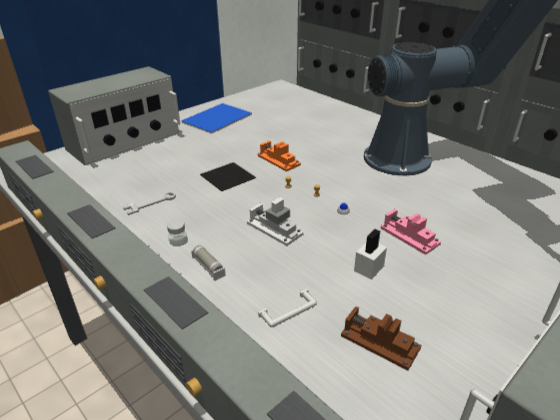

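View pics/side0.png

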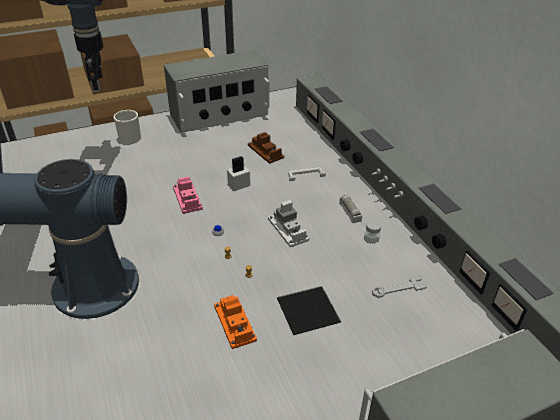

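Scene view: slide with hood at (275,222) with its knob at (278,207), mat (228,176), feeler handle (373,241). Side view: knob (287,208), mat (308,310), handle (237,163). Next I get rough positions by triangulation, plus an enlarged composite.

```bash
cat > h.py <<'E'
import cv2,numpy as np
def ray(m,p):
    K=m["mtx"];T=m["cam_to_world"];d=T[:3,:3]@np.linalg.solve(K,[p[0],p[1],1.]);return T[:3,3],d/np.linalg.norm(d)
def plane(m,p,z):
    o,d=ray(m,p);return o+d*(z-o[2])/d[2]
def tri(rs):
    A=sum(np.eye(3)-np.outer(d,d) for o,d in rs);b=sum((np.eye(3)-np.outer(d,d))@o for o,d in rs)
    x=np.linalg.solve(A,b);return x,[np.linalg.norm(np.cross(x-o,d)) for o,d in rs]
def proj(m,X):
    T=np.linalg.inv(m["cam_to_world"]);c=T[:3,:3]@np.asarray(X,float)+T[:3,3];u=m["mtx"]@c;return u[:2]/u[2]
E
python3 - <<'E'
from station import manip
from h import *
S=manip.camera_model("scene");D=manip.camera_model("side")
a=cv2.imread("pics/scene0.png");b=cv2.imread("pics/side0.png")
for n,p,q in(("knob",(278,207),(287,208)),("handle",(373,241),(237,163)),("mat",(228,176),(308,310))):
    print(n,tri([ray(S,p),ray(D,q)]))
def dark(im,box):
    x0,y0,x1,y1=box;m=(im[y0:y1,x0:x1].max(2)<50).astype(np.uint8)
    n,l,st,c=cv2.connectedComponentsWithStats(m);i=1+st[1:,4].argmax();
    pts=np.argwhere(l==i)[:,::-1].astype(np.float32);return c[i]+[x0,y0],cv2.boxPoints(cv2.minAreaRect(pts))+[x0,y0],st[i]
for nm,bs,bd in(("mat",(190,150,265,200),(265,270,350,345)),("handle",(355,222,390,258),(225,150,250,176))):
    cs,rs,_=dark(a,bs);cd,rd,_=dark(b,bd);print(nm,cs,cd,tri([ray(S,cs),ray(D,cd)]));
    if nm=="mat":
        print([plane(D,p,.003).round(3) for p in rd],plane(D,cd,.003),plane(S,cs,.003))
def crop(im,x,y,w=100,h=75):return cv2.resize(im[y:y+h,x:x+w],None,fx=4,fy=4,interpolation=cv2.INTER_CUBIC)
cv2.imwrite("pics/c1.png",np.vstack([np.hstack([crop(a,225,180),crop(b,240,180)]),np.hstack([crop(a,325,215),crop(b,190,130)])]))
E
```

```text
knob (array([0.52730734, 0.01552885, 0.06935835]), [np.float64(0.0019218548345251109), np.float64(0.0019218548345249545)])
handle (array([0.47428292, 0.2595759 , 0.07778365]), [np.float64(0.0006511960571151784), np.float64(0.0006511960571149412)])
mat (array([ 0.4514367 , -0.28091966, -0.00062339]), [np.float64(0.0005402017174504284), np.float64(0.0005402017174504733)])
mat [227.19029374 176.26819923] [307.74653148 310.41462113] (array([ 0.45187353, -0.28198959, -0.00157246]), [np.float64(0.0009075821314269706), np.float64(0.0009075821314269306)])
[array([ 0.397, -0.219,  0.003]), array([ 0.539, -0.228,  0.003]), array([ 0.504, -0.346,  0.003]), array([ 0.373, -0.334,  0.003])] [ 0.44925385 -0.28485831  0.003     ] [ 0.4572872  -0.27596743  0.003     ]
handle [372.01382488 241.24423963] [237.30985915 164.12676056] (array([0.47409012, 0.2569584 , 0.07545155]), [np.float64(0.0005148731112002699), np.float64(0.0005148731112002591)])
```

View pics/c1.png

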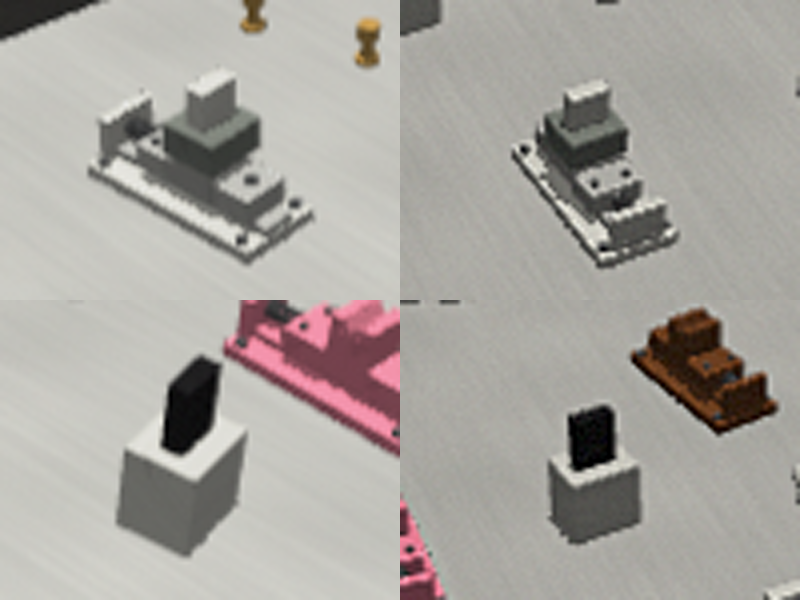

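Composite: the hood sits over the gap, bar knob on top (scene knob top about (278,201)), and the feeler handle stands on its block. Brown and pink decoys are nearby. Moving the wrist camera over the feeler, then the hood.

Request:
{"op": "drive_tool", "data": {
  "increments": [
    [0, -40.3, -27.7, -7, 0, 0, 0],
    [0, -40.3, -27.7, -7, 0, 0, 0],
    [0, -40.3, -27.7, -7, 0, 0, 0],
    [0, -40.3, -27.7, -7, 0, 0, 0],
    [0, -40.3, -27.7, -7, 0, 0, 0],
    [0, -40.3, -27.7, -7, 0, 0, 0],
    [0, -40.3, -27.7, -7, 0, 0, 0],
    [0, -40.3, -27.7, -7, 0, 0, 0],
    [0, -40.3, -27.7, -7, 0, 0, 0],
    [0, -40.3, -27.7, -7, 0, 0, 0],
    [0, -40.3, -27.7, -7, 0, 0, 0],
    [0, -40.3, -27.7, -7, 0, 0, 0],
    [0, -40.3, -27.7, -7, 0, 0, 0]
  ]
}}

```text
t: 1.45
tcp_pos: [0.4734, 0.2419, 0.3008]
tool_rot: [0.12, 0.993, -0.0, -0.001]
force: [-0.2, -0.3, -0.7]
finger_gap: 1.002
```

```bash
python3 - <<'E'
from station import manip
import cv2,pickle
m=manip.camera_model("wrist");s=manip.sense();im=manip.snapshot("wrist")[:,:,::-1]
cv2.imwrite("pics/w1.png",im);pickle.dump((m,s),open("w1.pkl","wb"));print(s["t"],s["tcp_pos"],s["tool_rot"])
E
```

```text
1.45 [0.47339676 0.24186745 0.30081071] [ 1.20298667e-01  9.92737329e-01 -7.54126211e-05 -9.06230294e-04]
```

Request:
{"op": "drive_tool", "data": {
  "increments": [
    [0, -10.6, -20.5, 2, 0, 0, 0],
    [0, -10.6, -20.5, 2, 0, 0, 0],
    [0, -10.6, -20.5, 2, 0, 0, 0],
    [0, -10.6, -20.5, 2, 0, 0, 0],
    [0, -10.6, -20.5, 2, 0, 0, 0],
    [0, -10.6, -20.5, 2, 0, 0, 0],
    [0, -10.6, -20.5, 2, 0, 0, 0],
    [0, -10.6, -20.5, 2, 0, 0, 0]
  ]
}}

```text
t: 2.3
tcp_pos: [0.5277, 0.0189, 0.2812]
tool_rot: [0.119, 0.993, 0.0, -0.0]
force: [0.5, 0.9, -0.3]
finger_gap: 0.998
```

```bash
python3 - <<'E'
from station import manip
import cv2,pickle,numpy as np
m=manip.camera_model("wrist");s=manip.sense();im=manip.snapshot("wrist")[:,:,::-1]
cv2.imwrite("pics/w2.png",im);pickle.dump((m,s),open("w2.pkl","wb"));print(s["t"],s["tcp_pos"],s["tool_rot"])
E
```

```text
2.3 [0.52768179 0.01886369 0.28123172] [ 1.19414534e-01  9.92844342e-01  3.04986049e-04 -4.34954914e-04]
```

View pics/w1.png

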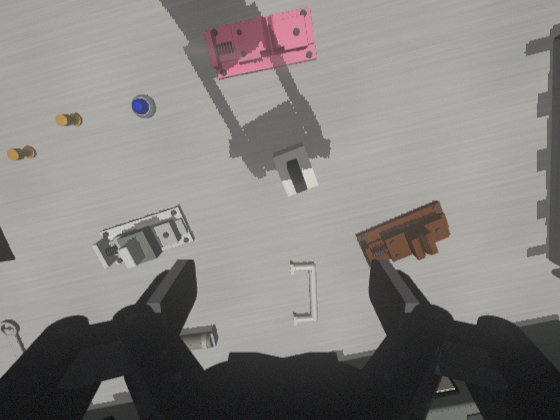

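View pics/w2.png

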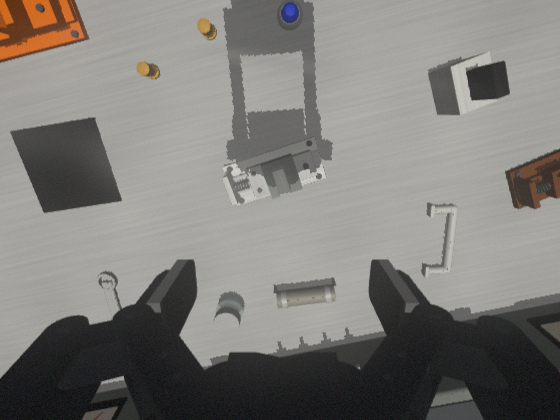

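w1 shows the feeler handle at (296,175) in its stand at (297,170), with a strip of shadow. w2 shows the hood/slide at (275,172) and the mat corners near (12,131), (94,118), (121,200), (44,213). Enlarging for detail.

```bash
python3 - <<'E'
from h import *
import pickle
a=cv2.imread("pics/w1.png");b=cv2.imread("pics/w2.png")
m1,_=pickle.load(open("w1.pkl","rb"));m2,_=pickle.load(open("w2.pkl","rb"))
f=lambda im,x,y,w,h,k:cv2.convertScaleAbs(cv2.resize(im[y:y+h,x:x+w],None,fx=k,fy=k,interpolation=cv2.INTER_CUBIC),alpha=1.3,beta=20)
# top: w2 slide at (215,130) x6 ; bottom: w1 slide (85,195) x4 ; w1 stand (260,135)x4
cv2.imwrite("pics/c2.png",np.vstack([f(b,212,128,133,75,6)[:, :798],np.hstack([f(a,85,200,115,37*2,2*2-1),f(a,260,135,151,74,3)])[:222,:798]]))
# mat
k=(b[100:225,0:135].max(2)<75).astype(np.uint8);n,l,st,c=cv2.connectedComponentsWithStats(k);i=1+st[1:,4].argmax()
p=np.argwhere(l==i)[:,::-1].astype(np.float32);r=cv2.boxPoints(cv2.minAreaRect(p))+[0,100]
P=[plane(m2,q,.003).round(4) for q in r];print("mat",P,np.mean(P,0),[np.linalg.norm(P[i]-P[i-1]) for i in range(4)])
for im,m,bx in((a,m1,(265,145,330,205)),(b,m2,(430,45,520,115))):
    x0,y0,x1,y1=bx;g=im[y0:y1,x0:x1].max(2);k=(g<42).astype(np.uint8);n,l,st,c=cv2.connectedComponentsWithStats(k);i=1+st[1:,4].argmax()
    p=np.argwhere(l==i)[:,::-1].astype(np.float32);print("handle",st[i]+[x0,y0,0,0,0],c[i]+[x0,y0],cv2.boxPoints(cv2.minAreaRect(p))+[x0,y0],np.percentile(g,[1,5,10,20,30]))
E
```

```text
mat [array([ 0.392 , -0.3304,  0.003 ]), array([ 0.3863, -0.2114,  0.003 ]), array([ 0.5142, -0.2225,  0.003 ]), array([ 0.5239, -0.3535,  0.003 ])] [ 0.4541  -0.27945  0.003  ] [np.float64(0.13390750539084806), np.float64(0.11913643439351375), np.float64(0.12838076179864336), np.float64(0.1313586312352561)]Traceback (most recent call last):
  File "<stdin>", line 13, in <module>
ValueError: attempt to get argmax of an empty sequence
```

View pics/c2.png

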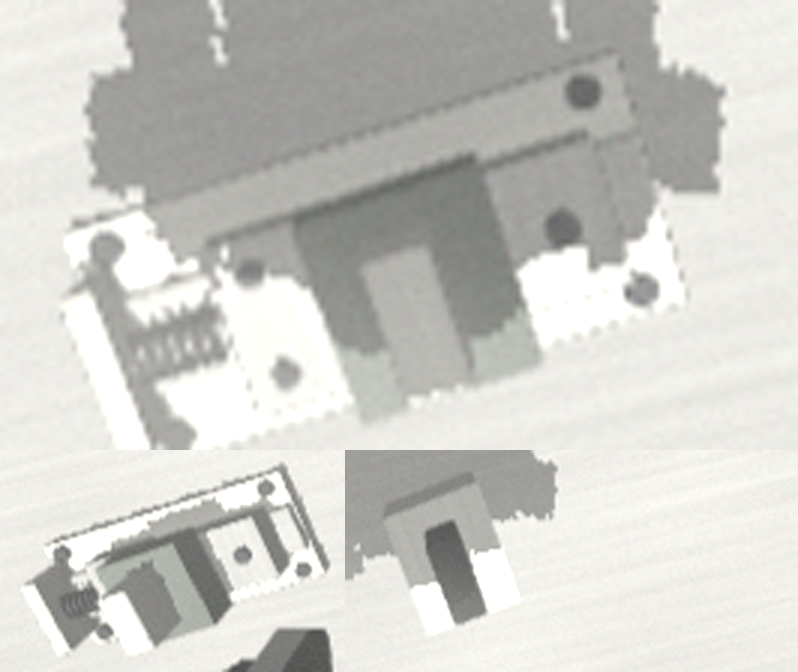

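Composite c2: the spring lies at the left, so the carriage is on the mat side and the stop on the feeler side. Base edge (z≈0.01) runs from w2 pixels (223.7,165.0) to (314.8,136.7). I'll compute the yaw, then take a nadir view of the knob.

```bash
python3 - <<'E'
from h import *
import pickle
from scipy.spatial.transform import Rotation as R
m1,s1=pickle.load(open("w1.pkl","rb"));m2,s=pickle.load(open("w2.pkl","rb"))
A=plane(m2,(223.7,165.),.01);B=plane(m2,(314.8,136.7),.01);d=B-A;print(A,B,np.linalg.norm(d),"angle of slide y deg",np.degrees(np.arctan2(d[1],d[0])))
# w1 stand (offset 260,135 scale3, crop x0 345,y0 450): handle
c=lambda x,y:((x-345)/3+260,(y-450)/3+135)
for n,p,z in(("top-L",c(425,530),.055),("top-R",c(455,520),.055),("stL",c(387,517),.055),("stR",c(474,486),.055),("stBL",c(428,635),.055),("stBR",c(521,602),.055),("hBL",c(460,624),.099),("hBR",c(487,612),.099)): print(n,plane(m1,p,z).round(4))
Rm=R.from_quat(s["tool_rot"]).as_matrix();print(Rm.round(3));print("cam in tool",Rm.T@(m2["cam_to_world"][:3,3]-s["tcp_pos"]))
E
```

```text
[ 0.50001408 -0.05861435  0.01      ] [0.49234517 0.07286375 0.01      ] 0.13170156840606081 angle of slide y deg 93.3381884499795
top-L [0.4578 0.2512 0.055 ]
top-R [0.4567 0.2649 0.055 ]
stL [0.4484 0.2366 0.055 ]
stR [0.4444 0.2761 0.055 ]
stBL [0.5042 0.2415 0.055 ]
stBR [0.4993 0.2853 0.055 ]
hBL [0.4907 0.257  0.099 ]
hBR [0.4885 0.2685 0.099 ]
[[-0.971  0.237 -0.001]
 [ 0.237  0.971  0.001]
 [ 0.001  0.001 -1.   ]]
cam in tool [ 0.07829696 -0.00069057 -0.14236731]
```

Request:
{"op": "drive_tool", "data": {
  "increments": [
    [0, -3.7, 1, 5.0, 0, 0, -0.14],
    [0, -7.45, 1.9, 8.0, 0, 0, -0.28],
    [0, -7.45, 1.9, 11.1, 0, 0, -0.297],
    [0, -7.45, 1.9, 11.1, 0, 0, -0.297],
    [0, -7.45, 1.9, 11.1, 0, 0, -0.297],
    [0, -7.45, 1.9, 11.1, 0, 0, -0.297],
    [0, -7.45, 1.9, 11.1, 0, 0, -0.297]
  ]
}}

```text
t: 3.05
tcp_pos: [0.6059, 0.0178, 0.1729]
tool_rot: [-0.028, 1.0, -0.0, 0.002]
force: [0.0, 0.4, 0.6]
finger_gap: 1.002
```

```bash
python3 - <<'E'
from station import manip
import cv2,pickle,numpy as np
m=manip.camera_model("wrist");s=manip.sense();im=manip.snapshot("wrist")[:,:,::-1]
cv2.imwrite("pics/w3.png",im);pickle.dump((m,s),open("w3.pkl","wb"));print(s["t"],s["tcp_pos"],s["tool_rot"])
from h import proj
p=proj(m,[.527,.0155,.091]);print(p);x,y=int(p[0])-100,max(0,int(p[1])-75)
print(x,y);cv2.imwrite("pics/c3.png",cv2.resize(im[y:y+150,x:x+200],None,fx=4,fy=4,interpolation=cv2.INTER_CUBIC))
E
```

```text
3.05 [0.60588352 0.01784912 0.17286066] [-2.78094861e-02  9.99611248e-01 -3.56322860e-04  1.96420270e-03]
[285.07277272 111.13807308]
185 36
```

View pics/c3.png

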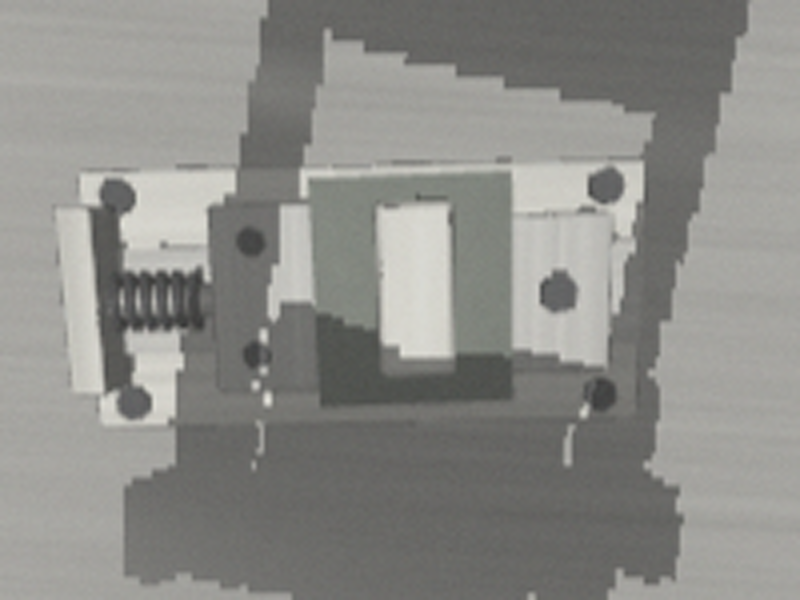

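Nadir view w3 (crop 4x, offset (185,36)): knob top corners (377,203), (452,201), (455,374), (381,374); roof corners (308,180), (511,172), (512,398), (322,404).

```bash
python3 - <<'E'
from h import *
import pickle
from scipy.spatial.transform import Rotation as R
m,s=pickle.load(open("w3.pkl","rb"))
def quad(n,c,z):
    P=np.array([plane(m,(x/4+185,y/4+36),z) for x,y in c]);e=P[[1,2]].mean(0)-P[[0,3]].mean(0);f=P[[2,3]].mean(0)-P[[0,1]].mean(0)
    print(n,P.mean(0).round(4),"y-len",np.linalg.norm(e).round(4),"x-len",np.linalg.norm(f).round(4),"ydir",np.degrees(np.arctan2(e[1],e[0])).round(2),"xdir",np.degrees(np.arctan2(f[1],f[0])).round(2))
quad("knob",[(377,203),(452,201),(455,374),(381,374)],.091)
quad("roof",[(308,180),(511,172),(512,398),(322,404)],.063)
quad("base",[(80,173),(640,160),(635,412),(105,425)],.010)
quad("stop edge right",[(512,213),(608,211),(606,366),(512,366)],.06)
Rm=R.from_quat(s["tool_rot"]).as_matrix();print(Rm.round(4),s["tcp_pos"])
E
```

```text
knob [0.525  0.0182 0.091 ] y-len 0.0133 x-len 0.0292 ydir 93.92 xdir 4.84
roof [0.5251 0.0183 0.063 ] y-len 0.0395 x-len 0.043 ydir 95.15 xdir 5.58
base [0.5265 0.0075 0.01  ] y-len 0.1328 x-len 0.0585 ydir 94.52 xdir 5.24
stop edge right [0.5232 0.048  0.06  ] y-len 0.0193 x-len 0.0298 ydir 93.77 xdir 5.31
[[-9.984e-01 -5.560e-02  3.900e-03]
 [-5.560e-02  9.985e-01 -6.000e-04]
 [-3.900e-03 -8.000e-04 -1.000e+00]] [0.60588352 0.01784912 0.17286066]
```

Request:
{"op": "drive_tool", "data": {
  "increments": [
    [0, 4, 0.25, 0, 0, 0, -0.03],
    [0, 8.1, 0.5, 0, 0, 0, -0.03],
    [0, 8.1, 0.5, 3, 0, 0, -0.03],
    [0, 8.1, 0.5, 6, 0, 0, -0.03],
    [0, 8.1, 0.5, 8.5, 0, 0, -0.03],
    [0, 8.1, 0.5, 10.0, 0, 0, -0.03],
    [0, 8.1, 0.5, 10.56, 0, 0, -0.03],
    [0, 8.1, 0.5, 10.56, 0, 0, -0.03],
    [255, 8.1, 0.5, 10.56, 0, 0, -0.03],
    [255, 8.1, 0.5, 10.56, 0, 0, -0.03],
    [255, 8.1, 0.5, 10.56, 0, 0, -0.03],
    [255, 8.1, 0.5, 10.56, 0, 0, -0.03],
    [255, 8.1, 0.5, 10.56, 0, 0, -0.03],
    [255, 8.1, 0.5, 10.56, 0, 0, -0.03],
    [255, 8.1, 0.5, 10.56, 0, 0, -0.03],
    [255, 8.1, 0.5, 10.56, 0, 0, -0.03]
  ],
  "force": 40
}}

```text
t: 4.7
tcp_pos: [0.5244, 0.0181, 0.0651]
tool_rot: [-0.043, 0.999, -0.0, 0.0]
force: [-1.2, 0.2, 5.0]
finger_gap: 0.158
```

Request:
{"op": "drive_tool", "data": {
  "increments": [
    [255, 0, 0, -1, 0, 0, 0],
    [255, 0, 0, -2.5, 0, 0, 0],
    [255, 0, 0, -5, 0, 0, 0],
    [255, 0, 0, -8, 0, 0, 0],
    [255, 0, 0, -8, 0, 0, 0],
    [255, 0, 0, -8, 0, 0, 0],
    [255, 0, 0, -8, 0, 0, 0]
  ]
}}

```text
t: 5.4
tcp_pos: [0.5231, 0.0182, 0.1439]
tool_rot: [-0.043, 0.999, 0.0, -0.001]
force: [-0.8, -0.5, -0.4]
finger_gap: 0.152
```

```bash
python3 - <<'E'
from station import manip
import cv2,pickle,numpy as np
from h import *
s=manip.sense();print(s["t"],s["tcp_pos"],s["tool_rot"],s["finger_gap"],s["force"])
a=manip.snapshot("scene")[:,:,::-1];b=manip.snapshot("side")[:,:,::-1];w=manip.snapshot("wrist")[:,:,::-1]
for n,i in(("s4",a),("d4",b),("w4",w)):cv2.imwrite(f"pics/{n}.png",i)
g=lambda im,x,y:cv2.resize(im[y:y+100,x:x+133],None,fx=3,fy=3,interpolation=cv2.INTER_CUBIC)
c=np.hstack([g(a,210,145),g(b,220,140)]);d=cv2.resize(w,(400,300));cv2.imwrite("pics/c4.png",np.vstack([c,np.hstack([d,np.zeros((300,c.shape[1]-400,3),np.uint8)])]))
E
```

```text
5.4 [0.5231357  0.01820995 0.14386699] [-4.25653272e-02  9.99093046e-01  2.26274974e-04 -1.10733483e-03] 0.15214336361629646 [-0.78004883 -0.46781289 -0.43025753]
```

View pics/c4.png

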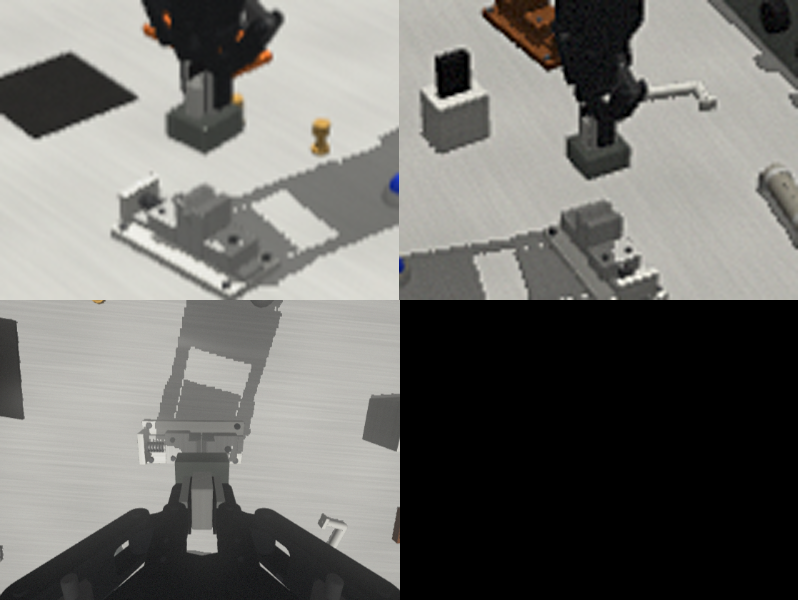

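The hood is held level above the slide and the gap is uncovered. Carrying it to the mat.

Request:
{"op": "drive_tool", "data": {
  "increments": [
    [255, 0.6, -1.5, 0, 0, 0, 0],
    [255, 1.5, -4.5, 0, 0, 0, 0],
    [255, 2.5, -8, 0, 0, 0, 0],
    [255, 3.7, -12, 0, 0, 0, 0],
    [255, 5, -16, 0, 0, 0, 0],
    [255, 6.2, -20, 0, 0, 0, 0],
    [255, 7.4, -23.5, 0, 0, 0, 0],
    [255, 8.5, -26.5, 0, 0, 0, 0],
    [255, 9.2, -28.3, 0, 0, 0, 0],
    [255, 9.5, -29.1, 1, 0, 0, 0],
    [255, 9.5, -29.1, 3, 0, 0, 0],
    [255, 9.5, -29.1, 6, 0, 0, 0],
    [255, 9.5, -29.1, 8.5, 0, 0, 0],
    [255, 9.5, -29.1, 10.2, 0, 0, 0],
    [255, 9.5, -29.1, 10.9, 0, 0, 0],
    [255, 9.5, -29.1, 11.2, 0, 0, 0],
    [255, 9.5, -29.1, 11.4, 0, 0, 0],
    [255, 9.5, -29.1, 11.5, 0, 0, 0],
    [255, 9.5, -29.1, 11.5, 0, 0, 0]
  ]
}}

```text
t: 7.45
tcp_pos: [0.4546, -0.2802, 0.0303]
tool_rot: [-0.043, 0.999, -0.0, 0.0]
force: [-0.5, 0.2, -1.1]
finger_gap: 0.156
```

Request:
{"op": "drive_tool", "data": {
  "increments": [
    [255, 0, 0, 0.2, 0, 0, 0],
    [255, 0, 0, 0.3, 0, 0, 0],
    [255, 0, 0, 0.3, 0, 0, 0],
    [255, 0, 0, 0.3, 0, 0, 0]
  ]
}}

```text
t: 7.85
tcp_pos: [0.4544, -0.2802, 0.0272]
tool_rot: [-0.043, 0.999, -0.0, 0.0]
force: [0.2, 0.1, 3.7]
finger_gap: 0.155
```

Request:
{"op": "drive_tool", "data": {
  "increments": [
    [0, 0, 0, 0.05, 0, 0, 0],
    [0, 0, 0, 0.05, 0, 0, 0],
    [0, 0, 0, 0.05, 0, 0, 0],
    [0, 0, 0, 0.05, 0, 0, 0],
    [0, 0, 0, 0.05, 0, 0, 0],
    [0, 0, 0, 0.05, 0, 0, 0],
    [0, 0, 0, -1, 0, 0, 0],
    [0, 0, 0, -4, 0, 0, 0],
    [0, 0, 0, -8, 0, 0, 0],
    [0, 0, 0, -12, 0, 0, 0],
    [0, 0, 0, -16, 0, 0, 0],
    [0, 0, 0, -18, 0, 0, 0],
    [0, 0, 0, -18, 0, 0, 0]
  ]
}}

```text
t: 9.15
tcp_pos: [0.4559, -0.2814, 0.2109]
tool_rot: [-0.043, 0.999, -0.003, 0.003]
force: [0.5, 0.3, 0.7]
finger_gap: 1.002
```

```bash
python3 - <<'E'
from station import manip
import cv2,pickle,numpy as np
from h import *
s=manip.sense();print(s["t"],s["tcp_pos"],s["finger_gap"])
m=manip.camera_model("wrist");w=manip.snapshot("wrist")[:,:,::-1];b=manip.snapshot("side")[:,:,::-1]
cv2.imwrite("pics/w5.png",w);cv2.imwrite("pics/d5.png",b)
cv2.imwrite("pics/c5.png",np.hstack([cv2.resize(w,(400,300)),cv2.resize(b[265:365,250:383],(400,300))]))
E
```

```text
9.15 [ 0.45590039 -0.28135594  0.21093121] 1.0022013141495725
```

View pics/c5.png

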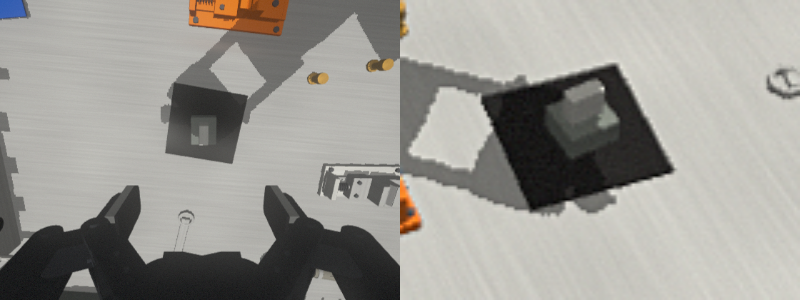

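Hood stands upright near the mat's centre. Now a nadir view of the open gap.

Request:
{"op": "drive_tool", "data": {
  "increments": [
    [0, -2, 4, 0, 0, 0, 0],
    [0, -4.5, 8, 0, 0, 0, 0],
    [0, -7, 12, 0, 0, 0, 0],
    [0, -9.5, 16, 1, 0, 0, 0],
    [0, -12, 20, 2, 0, 0, 0],
    [0, -14.5, 24, 4, 0, 0, 0],
    [0, -16.5, 27, 5, 0, 0, 0],
    [0, -17.3, 29.1, 7, 0, 0, 0],
    [0, -17.3, 29.1, 7, 0, 0, 0],
    [0, -17.3, 29.1, 7, 0, 0, 0],
    [0, -17.3, 29.1, 7, 0, 0, 0]
  ]
}}

```text
t: 10.35
tcp_pos: [0.6014, 0.0237, 0.1364]
tool_rot: [-0.042, 0.999, -0.0, -0.001]
force: [-0.3, -0.7, -0.1]
finger_gap: 1.003
```

```bash
python3 - <<'E'
from station import manip
import cv2,pickle,numpy as np
m=manip.camera_model("wrist");s=manip.sense();im=manip.snapshot("wrist")[:,:,::-1]
cv2.imwrite("pics/w6.png",im);pickle.dump((m,s),open("w6.pkl","wb"));print(s["t"],s["tcp_pos"],s["tool_rot"])
from h import proj
p=proj(m,[.525,.0182,.06]);print(p);x,y=int(p[0])-66,max(0,int(p[1])-50)
print(x,y);cv2.imwrite("pics/c6.png",cv2.resize(im[y:y+100,x:x+133],None,fx=6,fy=6,interpolation=cv2.INTER_CUBIC))
E
```

```text
10.35 [0.60138691 0.02373089 0.13642525] [-4.21036823e-02  9.99113110e-01 -9.21636845e-05 -5.14656505e-04]
[283.40717178 115.13080122]
217 65
```

View pics/c6.png

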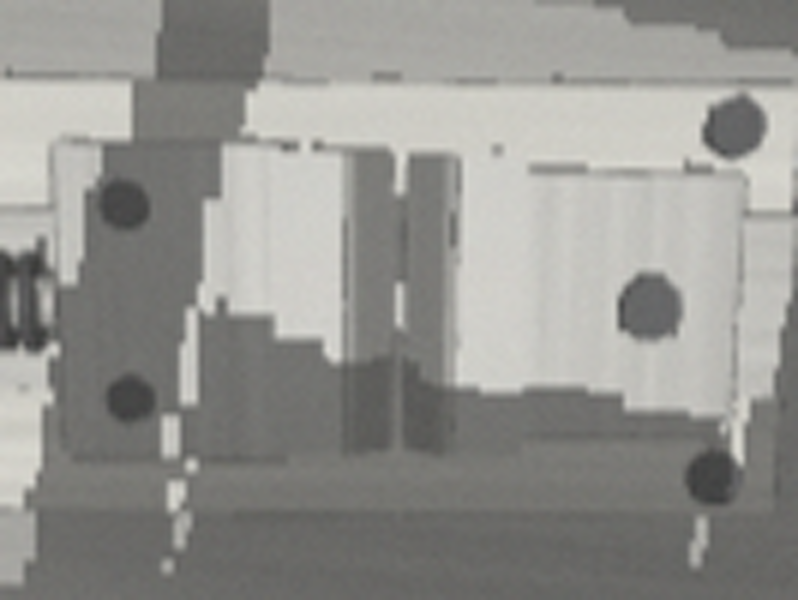

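c6 (6x, offset (217,65)): the V spans columns 343–457, slit near column 400, rows 148–455.

```bash
python3 - <<'E'
from h import *
import pickle
m,s=pickle.load(open("w6.pkl","rb"));f=lambda x,y,z:plane(m,(x/6+217,y/6+65),z)
a,b,c,d=f(343,146,.06),f(460,152,.06),f(450,455,.06),f(343,458,.06)
print([v.round(4) for v in(a,b,c,d)],"ctr",np.mean([a,b,c,d],0).round(4),np.linalg.norm(b-a),np.linalg.norm(d-a))
p,q=f(400,155,.055),f(400,450,.055);print("slit",p,q,(p+q)/2,np.degrees(np.arctan2(*(q-p)[1::-1])),"len",np.linalg.norm(p-q))
e,g=f(0,78,.01),f(798,78,.01);print("base edge dir",np.degrees(np.arctan2(*(g-e)[1::-1])))
E
```

```text
[array([0.5087, 0.0104, 0.06  ]), array([0.5082, 0.0238, 0.06  ]), array([0.5421, 0.0259, 0.06  ]), array([0.5436, 0.0131, 0.06  ])] ctr [0.5256 0.0183 0.06  ] 0.013406537835679766 0.03502106932189843
slit [0.50874156 0.01700458 0.055     ] [0.54248842 0.01991804 0.055     ] [0.52561499 0.01846131 0.055     ] 4.934260443132184 len 0.03387238549037653
base edge dir 94.86646395956629
```

Gap mouth at (0.5256, 0.0184), yaw 4.9°, width 34 mm matches (V measured 13 mm against 10.5 given; centre agrees). Now a nadir view of the feeler.

Request:
{"op": "drive_tool", "data": {
  "increments": [
    [0, 0, 0, -3, 0, 0, 0],
    [0, 0.5, 4, -3, 0, 0, 0],
    [0, 1, 8, -3, 0, 0, 0],
    [0, 1.5, 12, -3, 0, 0, 0],
    [0, 2, 16, -3, 0, 0, 0],
    [0, 2.5, 20, -3, 0, 0, 0],
    [0, 2.9, 23, -3, 0, 0, 0],
    [0, 2.9, 24.6, -3, 0, 0, 0],
    [0, 2.9, 24.6, -3, 0, 0, 0],
    [0, 2.9, 24.6, -3, 0, 0, 0],
    [0, 2.9, 24.6, -3, 0, 0, 0]
  ]
}}

```text
t: 11.5
tcp_pos: [0.5527, 0.2655, 0.1668]
tool_rot: [-0.042, 0.999, -0.0, 0.0]
force: [0.0, -0.4, -0.9]
finger_gap: 0.997
```

```bash
python3 - <<'E'
from station import manip
import cv2,pickle,numpy as np
m=manip.camera_model("wrist");s=manip.sense();im=manip.snapshot("wrist")[:,:,::-1]
cv2.imwrite("pics/w7.png",im);pickle.dump((m,s),open("w7.pkl","wb"));print(s["t"],s["tcp_pos"],s["tool_rot"])
from h import proj
p=proj(m,[.4735,.2598,.099]);print(p);x,y=int(p[0])-66,max(0,int(p[1])-50)
print(x,y);cv2.imwrite("pics/c7.png",cv2.resize(cv2.convertScaleAbs(im[y:y+100,x:x+133],alpha=1.5,beta=20),None,fx=6,fy=6,interpolation=cv2.INTER_CUBIC))
E
```

```text
11.5 [0.55266985 0.26553945 0.16679695] [-4.15652140e-02  9.99135750e-01 -2.89355809e-04  4.90137602e-05]
[283.42813512 110.75482454]
217 60
```

View pics/c7.png

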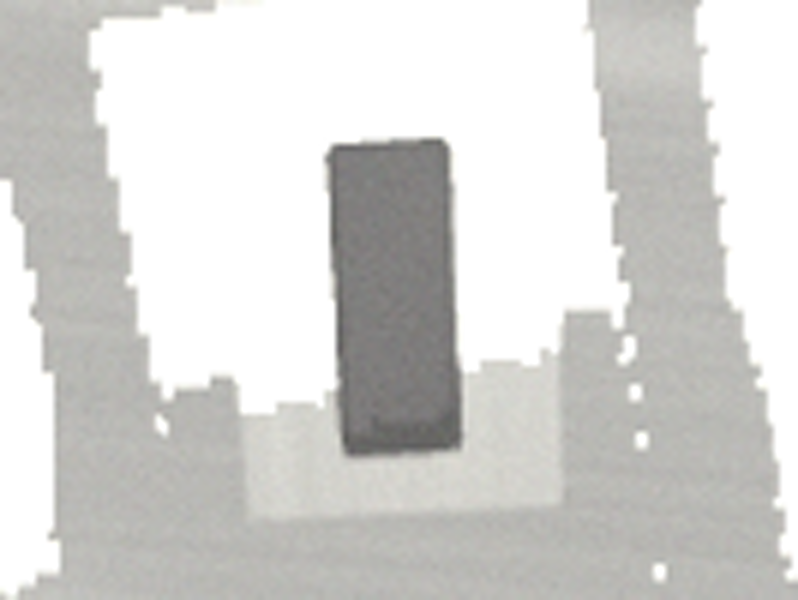

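```bash
python3 - <<'E'
from h import *
import pickle
m,s=pickle.load(open("w7.pkl","rb"));f=lambda x,y,z:plane(m,(x/6+217,y/6+60),z)
P=[f(*c,.099) for c in((329,147),(447,139),(461,446),(343,455))];a,b,c,d=P
print(np.mean(P,0),np.linalg.norm(b-a),np.linalg.norm(d-a),np.degrees(np.arctan2(*((d+c-a-b)[1::-1]))),np.degrees(np.arctan2(*((b+c-a-d)[1::-1]))))
print("stand bottom edge ends (z.055)",f(250,520,.055),f(561,503,.055))
from scipy.spatial.transform import Rotation as R
Rm=R.from_quat(s["tool_rot"]).as_matrix();print(Rm.round(4));D=np.array([*np.mean(P,0)[:2],.089-.0])-[*s["tcp_pos"][:2],s["tcp_pos"][2]];print(D,Rm.T@D)
E
```

```text
[0.4731072  0.25938034 0.099     ] 0.0129198221754611 0.032892153098570916 7.557236721873467 98.73037174302998
stand bottom edge ends (z.055) [0.50373801 0.24160138 0.055     ] [0.49775667 0.28485265 0.055     ]
[[-9.965e-01 -8.310e-02  1.000e-04]
 [-8.310e-02  9.965e-01 -6.000e-04]
 [-1.000e-04 -6.000e-04 -1.000e+00]]
[-0.07956265 -0.0061591  -0.07779695] [0.07980505 0.00051584 0.07779077]
```

Request:
{"op": "drive_tool", "data": {
  "increments": [
    [0, 4, 0, 0, 0, 0, -0.054],
    [0, 7.98, 0.05, 0, 0, 0, -0.054],
    [0, 7.98, 0.05, 0, 0, 0, -0.054],
    [0, 7.98, 0.05, 3, 0, 0, -0.054],
    [0, 7.98, 0.05, 6, 0, 0, -0.054],
    [0, 7.98, 0.05, 8.5, 0, 0, -0.054],
    [0, 7.98, 0.05, 10, 0, 0, -0.054],
    [0, 7.98, 0.05, 10.5, 0, 0, -0.054],
    [0, 7.98, 0.05, 10.5, 0, 0, -0.054],
    [255, 7.98, 0.05, 10.5, 0, 0, -0.054],
    [255, 7.98, 0.05, 10.5, 0, 0, -0.054],
    [255, 7.98, 0.05, 10.5, 0, 0, -0.054],
    [255, 7.98, 0.05, 10.5, 0, 0, -0.054],
    [255, 7.98, 0.05, 10.5, 0, 0, -0.054],
    [255, 7.98, 0.05, 10.5, 0, 0, -0.054],
    [255, 7.98, 0.05, 10.5, 0, 0, -0.054],
    [255, 7.98, 0.05, 10.5, 0, 0, -0.054]
  ],
  "force": 80
}}

```text
t: 13.25
tcp_pos: [0.4727, 0.2609, 0.0623]
tool_rot: [-0.07, 0.998, -0.0, 0.0]
force: [-0.7, -1.4, 5.8]
finger_gap: 0.155
```

```bash
python3 - <<'E'
from station import manip
s=manip.sense();print(s["t"],s["tcp_pos"],s["tool_rot"],s["finger_gap"],s["force"],s["ft_torque"])
E
```

```text
13.25 [0.47267233 0.26093549 0.06226254] [-6.96773248e-02  9.97569529e-01 -1.11125550e-04  3.04032909e-04] 0.15507272639124697 [-0.72192796 -1.3671531   5.79535974] [-0.33847346  0.0842609  -0.01926488]
```

Request:
{"op": "drive_tool", "data": {
  "increments": [
    [255, 0, 0, -1, 0, 0, 0],
    [255, 0, 0, -3, 0, 0, 0],
    [255, 0, 0, -6, 0, 0, 0],
    [255, 0, 0, -8.5, 0, 0, 0],
    [255, 0, 0, -10, 0, 0, 0],
    [255, 0, 0, -10, 0, 0, 0],
    [255, 0, 0, -10, 0, 0, 0]
  ]
}}

```text
t: 13.95
tcp_pos: [0.4721, 0.2611, 0.1617]
tool_rot: [-0.07, 0.998, 0.0, -0.0]
force: [-0.4, -0.1, -1.4]
finger_gap: 0.158
```

```bash
python3 - <<'E'
from station import manip
s=manip.sense();print(s["t"],s["tcp_pos"],s["tool_rot"],s["finger_gap"],s["force"],s["ft_torque"])
E
```

```text
13.95 [0.47209317 0.2611281  0.1616817 ] [-6.95733688e-02  9.97576831e-01  1.03754518e-04 -4.48236106e-05] 0.15776488063191016 [-0.43908853 -0.1066675  -1.44374773] [-0.02944994  0.04489347 -0.0160231 ]
```

Request:
{"op": "drive_tool", "data": {
  "increments": [
    [255, -0.2, -2, 0, 0, 0, 0.01],
    [255, -0.4, -5, 0, 0, 0, 0.02],
    [255, -0.7, -9, 0, 0, 0, 0.03],
    [255, -1, -13, 0, 0, 0, 0.04],
    [255, -1.3, -17, 0, 0, 0, 0.054],
    [255, -1.6, -20.5, 0, 0, 0, 0.054],
    [255, -1.8, -23, 0, 0, 0, 0.054],
    [255, -1.89, -24.3, 0, 0, 0, 0.054],
    [255, -1.89, -24.77, 1, 0, 0, 0.054],
    [255, -1.89, -24.77, 2.5, 0, 0, 0.054],
    [255, -1.89, -24.77, 3.3, 0, 0, 0.054],
    [255, -1.89, -24.77, 3.3, 0, 0, 0.054],
    [255, -1.89, -24.77, 3.3, 0, 0, 0.054],
    [255, -1.89, -24.77, 3.3, 0, 0, 0.054]
  ]
}}

```text
t: 15.35
tcp_pos: [0.5258, 0.0189, 0.129]
tool_rot: [-0.043, 0.999, -0.0, 0.0]
force: [1.0, -0.5, -1.0]
finger_gap: 0.157
```

```bash
python3 - <<'E'
from station import manip
from h import *
import pickle
s=manip.sense();print(s["t"],s["tcp_pos"],s["tool_rot"],s["finger_gap"])
G=np.array([.5256,.0184,.06]);o=[]
M={}
for n in("scene","side","wrist"):
    m=manip.camera_model(n);im=manip.snapshot(n)[:,:,::-1];cv2.imwrite(f"pics/{n}8.png",im);M[n]=m
    p=proj(m,G);t=proj(m,[s["tcp_pos"][0],s["tcp_pos"][1],s["tcp_pos"][2]-.052]);h,w=(50,67) if n!="wrist" else (60,80)
    x,y=int(p[0])-w//2,int(p[1])-h//2-10;print(n,"offset",x,y,"gap",p.round(1),"tip pred",t.round(1))
    c=cv2.resize(im[y:y+h,x:x+w],(400,300),interpolation=cv2.INTER_CUBIC);o.append(c)
o.append(cv2.resize(im,(400,300)));cv2.imwrite("pics/c8.png",np.vstack([np.hstack(o[:2]),np.hstack(o[2:])]));pickle.dump(M,open("M8.pkl","wb"))
E
```

```text
15.35 [0.52577993 0.01892864 0.12902277] [-4.30612736e-02  9.99072372e-01 -4.05409448e-05  3.48323063e-04] 0.1568060464764836
scene offset 245 175 gap [278.6 210.6] tip pred [278.6 204.9]
side offset 252 174 gap [285.3 210. ] tip pred [285.4 205.1]
wrist offset 241 180 gap [281.8 220.3] tip pred [282.5 229. ]
```

View pics/c8.png

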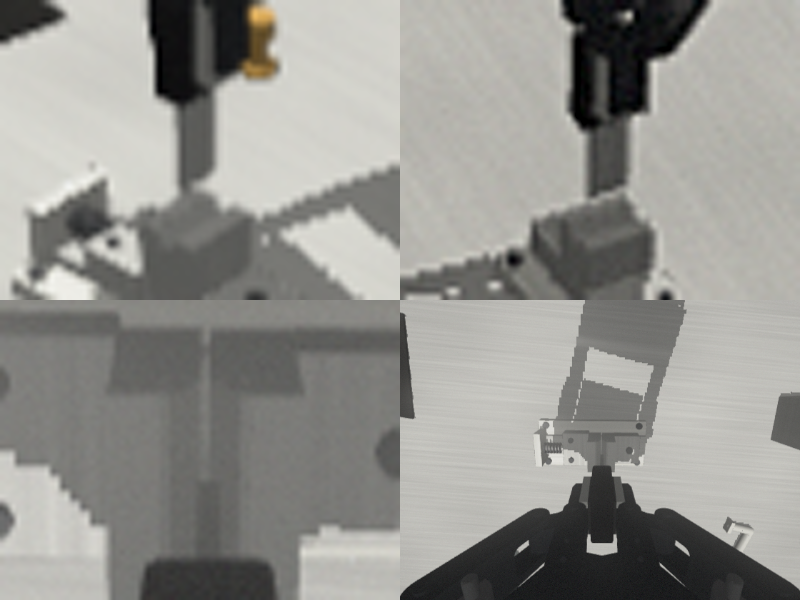

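Wrist crop: the blade column (~207) lines up with the slit (~206), front tip corner at row 216 against about 217 predicted. Descending in stages.

Request:
{"op": "drive_tool", "data": {
  "increments": [
    [255, 0, -0.05, 0.5, 0, 0, 0],
    [255, 0, -0.1, 1, 0, 0, 0],
    [255, 0, -0.1, 1.5, 0, 0, 0],
    [255, 0, -0.1, 1.8, 0, 0, 0],
    [255, 0, -0.1, 2.1, 0, 0, 0],
    [255, 0, -0.1, 2.3, 0, 0, 0],
    [255, 0, -0.1, 2.3, 0, 0, 0]
  ]
}}

```text
t: 16.2
tcp_pos: [0.5254, 0.0174, 0.1054]
tool_rot: [-0.043, 0.999, 0.0, -0.0]
force: [-0.7, -0.3, -0.9]
finger_gap: 0.151
```

Request:
{"op": "drive_tool", "data": {
  "increments": [
    [255, 0, 0, 0.2, 0, 0, 0],
    [255, 0, 0, 0.4, 0, 0, 0],
    [255, 0, 0, 0.6, 0, 0, 0],
    [255, 0, 0, 0.6, 0, 0, 0]
  ]
}}

```text
t: 16.6
tcp_pos: [0.5266, 0.0173, 0.1005]
tool_rot: [-0.043, 0.999, -0.0, 0.001]
force: [0.2, -0.3, 3.1]
finger_gap: 0.152
```

Request:
{"op": "drive_tool", "data": {
  "increments": [
    [255, 0, 0, 0.15, 0, 0, 0],
    [255, 0, 0, 0.3, 0, 0, 0],
    [255, 0, 0, 0.45, 0, 0, 0],
    [255, 0, 0, 0.6, 0, 0, 0],
    [255, 0, 0, 0.6, 0, 0, 0],
    [255, 0, 0, 0.6, 0, 0, 0]
  ]
}}

```text
t: 17.2
tcp_pos: [0.5258, 0.0173, 0.0935]
tool_rot: [-0.043, 0.999, -0.0, 0.0]
force: [1.0, 0.1, 1.8]
finger_gap: 0.152
```

Request:
{"op": "drive_tool", "data": {
  "increments": [
    [255, 0, 0, 0.08, 0, 0, 0],
    [255, 0, 0, 0.15, 0, 0, 0]
  ]
}}

```text
t: 17.4
tcp_pos: [0.5257, 0.0173, 0.0923]
tool_rot: [-0.043, 0.999, -0.0, 0.0]
force: [0.5, -0.1, 4.1]
finger_gap: 0.152
```

Request:
{"op": "drive_tool", "data": {
  "increments": [
    [255, 0, 0, 0, 0, 0, 0],
    [255, 0, 0, 0, 0, 0, 0],
    [255, 0, 0, 0, 0, 0, 0]
  ]
}}

```text
t: 17.7
tcp_pos: [0.5257, 0.0174, 0.0922]
tool_rot: [-0.043, 0.999, -0.0, 0.0]
force: [0.3, -0.4, 3.9]
finger_gap: 0.155
```

```bash
python3 - <<'E'
from station import manip
from h import *
s=manip.sense();print(s["t"],s["tcp_pos"],s["tool_rot"],s["finger_gap"],s["force"],s["ft_torque"],abs(s["qd"]).max())
G=np.array([.5256,.0184,.06]);o=[]
for n in("scene","side","wrist"):
    m=manip.camera_model(n);im=manip.snapshot(n)[:,:,::-1];cv2.imwrite(f"pics/{n}9.png",im)
    p=proj(m,G);h,w=(50,67) if n!="wrist" else (60,80);t=s["tcp_pos"]
    x,y=int(p[0])-w//2,int(p[1])-h//2-10;k=400/w
    # predicted handle bottom (tip+45mm): front(-x) edge
    print(n,x,y,"scale",k,"handle-bottom ctr crop px",((proj(m,t+[0,0,-.007])-[x,y])*k).round(0),"if 5mm higher",((proj(m,t+[0,0,-.002])-[x,y])*k).round(0))
    o.append(cv2.resize(im[y:y+h,x:x+w],(400,300),interpolation=cv2.INTER_CUBIC))
o.append(cv2.resize(manip.snapshot("side")[265:365,250:383,::-1],(400,300)))
cv2.imwrite("pics/c9.png",np.vstack([np.hstack(o[:2]),np.hstack(o[2:])]))
E
```

```text
17.7 [0.5256573  0.01735382 0.09221608] [-4.25760097e-02  9.99093230e-01 -1.41026823e-05  4.03310029e-05] 0.15482685982361338 [ 0.29266321 -0.40987412  3.90491364] [-0.05606326 -0.10231271 -0.11410069] 0.0018260068070656298
scene 245 175 scale 5.970149253731344 handle-bottom ctr crop px [198. 159.] if 5mm higher [198. 149.]
side 252 174 scale 5.970149253731344 handle-bottom ctr crop px [201. 173.] if 5mm higher [201. 165.]
wrist 243 201 scale 5.0 handle-bottom ctr crop px [195. 293.] if 5mm higher [195. 315.]
```

The viewer limit is reached, so I'll check slip numerically: the handle's bottom row in the fixed cameras, before and after, against prediction. The hood and carriage get the same treatment.

```bash
python3 - <<'E'
from station import manip
from h import *
T8=np.array([.52578,.01893,.12902]);T9=manip.sense()["tcp_pos"]
for n in("scene","side"):
    m=manip.camera_model(n)
    for k,T in((8,T8),(9,T9)):
        im=cv2.imread(f"pics/{n}{k}.png");p=proj(m,T+[0,0,-.007]);q=proj(m,T+[0,0,-.052])
        u=int(round(p[0]));r=range(int(p[1])-12,int(p[1])+16)
        print(n,k,"pred handle-bottom row",p.round(1),"tip",q.round(1),"profile from",r[0],[int(im[v,u-1:u+2].max(1).mean()) if 0 else int(im[v,u-1:u+2].mean()) for v in r])
# carriage motion: difference of wrist-independent side view, carriage edge shift 8->9
    a,b=[cv2.imread(f"pics/{n}{k}.png",0) for k in(0,9)]
    print(n,"mean abs change at hood on mat vs d5" if n=="side" else "", )
d5,d9=cv2.imread("pics/d5.png",0).astype(int),cv2.imread("pics/side9.png",0).astype(int)
print("mat region change",np.abs(d5-d9)[265:350,275:345].mean())
s0=cv2.imread("pics/side0.png",0).astype(int);print("bystander change",{k:np.abs(s0-d9)[y-12:y+12,x-15:x+15].mean().round(1) for k,(x,y) in dict(res=(350,208),jar=(372,233),wrench=(400,288),rack=(307,173)).items()})
E
```

```text
scene 8 pred handle-bottom row [278.5 188.8] tip [278.6 204.9] profile from 176 [66, 74, 74, 77, 79, 79, 79, 79, 79, 79, 78, 82, 82, 66, 63, 86, 96, 96, 96, 96, 96, 96, 97, 96, 96, 96, 96, 108]
scene 9 pred handle-bottom row [278.2 201.7] tip [278.3 217.2] profile from 189 [62, 76, 76, 76, 76, 76, 77, 77, 76, 76, 76, 77, 71, 50, 45, 71, 86, 90, 90, 91, 91, 90, 94, 105, 116, 120, 112, 99]
scene 
side 8 pred handle-bottom row [285.7 192. ] tip [285.4 205.1] profile from 180 [15, 20, 14, 36, 56, 55, 55, 52, 55, 56, 52, 50, 50, 59, 46, 73, 78, 74, 77, 75, 77, 74, 73, 75, 70, 73, 144, 124]
side 9 pred handle-bottom row [285.6 203.1] tip [285.3 215.7] profile from 191 [15, 20, 14, 23, 52, 59, 51, 50, 51, 53, 47, 47, 46, 66, 58, 77, 77, 76, 77, 76, 75, 83, 102, 106, 87, 76, 74, 76]
side mean abs change at hood on mat vs d5
mat region change 20.947394957983192
bystander change {'res': np.float64(10.8), 'jar': np.float64(11.2), 'wrench': np.float64(12.3), 'rack': np.float64(40.7)}
```

```bash
python3 - <<'E'
from station import manip
from h import *
R=lambda f:cv2.imread("pics/"+f)
def tm(a,b,x,y,w=16,h=13):
    t=a[y-h:y+h,x-w:x+w];r=cv2.matchTemplate(b[y-h-15:y+h+15,x-w-15:x+w+15],t,cv2.TM_CCOEFF_NORMED);_,v,_,l=cv2.minMaxLoc(r);return round(v,2),(l[0]-15,l[1]-15)
for n,d in(("side",dict(res=(350,208),jar=(372,233),wrench=(400,288),rack=(307,173))),("scene",dict(res=(208,261),jar=(177,232),wrench=(150,203),rack=(288,308)))):
    for k,p in d.items():print(n,k,tm(R(n+"0.png"),R(n+"9.png"),*p))
print("hood side",tm(R("d5.png"),R("side9.png"),444//1-0 if 0 else 310,305,14,13))
b=R("side9.png")[265:350,275:345].max(2);mat=b;k=((mat>60)&(mat<215)).astype(np.uint8)
m=manip.camera_model("side");print("knob centre expected px",proj(m,[.4535,-.28,.039]),"roof",proj(m,[.4535,-.28,.025]))
p=proj(m,[.4535,-.28,.039]).astype(int);print(R("side9.png")[p[1]-14:p[1]+16:2,p[0]-16:p[0]+18:2].mean(2).astype(int))
s=manip.sense();print(s["t"],s["force"],s["tcp_pos"])
E
```

```text
side res (1.0, (0, 0))
side jar (1.0, (0, 0))
side wrench (0.99, (0, 0))
side rack (0.39, (11, -1))
scene res (1.0, (0, 0))
scene jar (1.0, (0, 0))
scene wrench (1.0, (0, 0))
scene rack (1.0, (0, 0))
hood side (0.87, (0, 0))
knob centre expected px [309.12630721 298.32116132] roof [308.8600213  302.29238332]
[[182 182 182 185 181 185 180 182 181 181 186 183 183 186 187 184 184]
 [177 180 180 184 181 187 184 182 183 187 189 195 194 133  98 193 185]
 [181 179 182 181 184 185 189 191 194 135  94  53  23  25  24 152 187]
 [183 181 189 196 197 135  95  55  17  22  20  25  34  35  32  60 198]
 [192 133  93  52  20  27  33  25  14 136 206 211  16  30  30  26 136]
 [ 23  30  29  33  33  29  25 217 208 215 211 220 217  30  34  34  29]
 [ 36  40  37  34  31  32 186 216 210 215 199 120  79  33  38  35  31]
 [ 38  34  34  28  24  75  80 233 148  97  79  84  84  28  37  34  26]
 [ 35  40  40 127 119 123  77  79  82  85  84  86  99  60  27  30  38]
 [ 41  30  32  65 126 124  77  85  86  83  85  83 107 128  65  29  37]
 [ 37  29  38  46 107 109  75  86  82  85 120 120 124 124 130  23  38]
 [ 31  36  39  49  48 109  56  75 121 124 127 124 130 112  77  33  34]
 [ 38  35  37  32  45  59 132 126 127 127 131  99  57  45  51  32  32]
 [ 37  34  32  29  43  44  63 129 131  82  50  53  53  50  53  32  28]
 [ 35  37  41  35  31  49  49  75  44  48  52  51  53  38  35  35  36]]
17.9 [ 1.25160999 -0.77748181  3.18686964] [0.52564248 0.0173645  0.09220177]
```

```bash
python3 - <<'E'
from station import manip
print(manip.sign_off()); s=manip.sense();print(s["t"],s["tcp_pos"],s["force"],s["finger_gap"])
E
```

```text
the job is handed in; nothing more can be done
None
the job is handed in; nothing more can be done
```

I lifted the hood off the gap and stood it upright near the mat's centre. I then drew the feeler from its stand and slid the blade down between the plates. The job was handed in at about 17.9 s with the arm still holding the feeler; sign-off reports no verdict.

**Blade depth:** the tip is about 20 mm below the plate tops, worked out from the tool position. The handle moved in both fixed cameras as the tool did, so I saw no slip in the grip.

**Drag and grip:** steady upward force on the tool was 3–4 N and the grip opening stayed at the handle's thickness. The tool is vertical and still. I could not measure the plates' pinch forces or the carriage travel. I infer them from a 3 mm blade sitting in a 1.5 mm gap, about 12 mm below the V.

**Hood:** it looked upright when I viewed it after placing, and a template match at the end found it in the same spot (score 0.87).

**Bystanders:** the resistor, jar and wrench matched their start positions exactly in both fixed views. The rack handle matched in the scene view; in the side view it matched poorly (0.39), which I put down to the gripper blocking it.

**Checks that disagreed or were missed:**
- The V measured about 13 mm wide against the 10.5 mm given, though its centre agreed with the slit.
- I reached the 12-picture limit before the last check, so the final seated state was checked numerically only.

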